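# Fit a charged battery to the copy light and switch it on

### The arm

A 6-joint arm with a two-finger parallel gripper is mounted at the origin on the work surface. World frame = base frame: x ahead of the robot, y to its left, z up, the work surface at z = 0. Lengths are in mm, angles in rad, forces in N, time in s.
With the tool pointing down it reaches from about 300 to 775 mm from the base axis. Payload 14.6 kg.
Tool frame: the origin (TCP) lies midway between the tips of the shut fingers; the grasp point (between the pads) lies 19 mm behind it; y points along the fingers, z is the direction in which the jaws open and shut, and the axes are right-handed (so a half turn about y gives the same grasp; the last joint's range is limited). The gripper opens to 94 mm and grips with 3 to 60 N. Pads are 16 mm wide; open, the fingers measure 119 mm over their backs; the gripper's body (75 mm by 177 mm) begins 78 mm behind the grasp point.
Start: joints at [1.119, 0.3, 1.521, -0, 1.321, -0.067], TCP at [206.452, 509.771, 205.446] pointing down, gripper open.
Joint ranges: [-3.03, 3.03], [-0.79, 2.21], [0.23, 2.52], [-1.04, 4.18], [0, 3.07], [-2.55, 2.55]. Speed limits (rad/s): [2.22, 2.22, 2.57, 3.14, 3.14, 3.14].

### API

Orientations are given as [roll, pitch, yaw] about the fixed x, y, z axes, in that order (R = Rz(yaw) Ry(pitch) Rx(roll)).
In Python, from cell import manip gives the robot as it stands.
- The arm moves only by the tool play_rows, never from a script. Its argument "series" is a list of rows, each a list of 3 entries, a list of its own where there are three numbers: the shift along the tool's x, y, z in m, then the turn about the tool's y in rad, then the closure, from 0 (fully open) to 1 (shut). In form: [[[dx, dy, dz], twist, grip], ...]. A call has 1 to 20 rows; each row is the pose to reach, as a shift and turn from the pose measured when the call began, along the tool's axes at that moment; what a row does not reach only later rows make up. A row lasts 1/10 s, in which the tool goes at most 50 mm and 8.59 degrees, less where a joint would pass 70% of its speed; a pose out of reach is approached as far as the arm can. A call with a gripper value outside its range is refused whole. The fingers move at their own pace and stop on an object; "squeeze" is the grip in N (left out, the last holds). Time passes only in rows, so rows that repeat a pose let the fingers close. It gives the time, the measured TCP pose, the force and the opening at its end, in the units of the state.
- manip.read_state(): the state, without advancing time (a new reading comes with each control period).
- manip.camera(name): name is "scene" or "side" or "wrist"; returns the picture (400x640x3 uint8, red, green, blue); there is no depth.
- manip.camera_params(name): a dict with "K" (3x3 intrinsics, pixels), "dist_coeffs" ([k1, k2, p1, p2, k3] as OpenCV has them; the pictures are not rectified), "rvec" (rotation vector, rad) and "tvec" (3), from world to camera coordinates, as OpenCV has them. Camera axes: x right, y down, z forward; pixel columns grow to the right and rows downward; lengths in mm; the calibration is good to about 2 mm. A picture is of the moment at which its call begins: read the wrist's pose just before it. camera_params takes no time and is no camera call; for the wrist camera it gives the pose at the moment of the call.
- manip.sign_off(): hands the job in, once; it reports no verdict.
The state is a dict: "clock": time; "joints": joint angles; "qd": joint speeds; "effort": joint torques, N m; "eef_pos": TCP position; "eef_rot": TCP orientation; "wrist_force": force on the tool from outside, world axes, zero at the start; "moment": the same for the moment, N m; "finger_gap": finger opening in mm.
Only numpy, scipy, OpenCV 4.12 (cv2) and the standard library are available. Lean on these libraries where they do the work, as an engineer would, in place of code of your own. Each camera call takes 0.05 s, during which the arm holds its last target. There are 200 camera calls.

### The job

Get the copy light ready for photographing the painting: take the charged lamp battery (the deep pack with a shoe on its back) out of the desk charger and slide its shoe down between the rails on the back of the leaning light until it is fully home and the spring catch clicks up behind the shoe. Then flip the light's toggle switch on, all the way over towards the battery. Leave the camera battery in the charger, and do not disturb the bowl, the paperweight or the brush.

Things in the scene. Friction and masses are not known exactly. Their poses are not given: they have to be found in the camera images.
- lamp_pack: Charged lamp battery: loose black pack, about 220 g, upright in a charger bay (lowest 14 mm hidden). Block 34 (x) x 40 (y) x 70 (z) mm. Origin: centre of the block's lower, leading end; z to the trailing end (grey inlay, up). T-shaped shoe on its -x face, blank white label on +x. Take it by its plain y faces, 40 apart, near the trailing end, so that the shoe and leading end stay clear.
- shoe_end (a point): Middle of the trailing end of the battery's shoe, on the flange's outer face: 28 mm from the pack's origin along -x and 44 along z; axes as the pack. In the pack's frame (mm): neck 24 wide (y), x -24 to -17, z 8 to 44; flange 36 wide, x -28 to -24, z 6 to 44; narrower lead 30 wide, x -26.5 to -24, z 0 to 7.
- dock (a point): Where the battery's origin lies when fully home on the light's back; the battery's axes then match this frame's. z runs up the leaning plate (battery goes in along -z) and leans back towards the robot 27 to 41 deg from vertical, varying; y level, sideways; x out of the plate, up and away from the robot. Battery then ends at z 70 mm, 15 beyond the light's top edge (z 55).
- dock_mouth (a point): Middle of the rails' open end, on the floor line: 28 mm along -x and 84 along z from point dock, same axes. In the dock frame (mm): floor x -28; rail walls at y +-20 (outside +-25); lips 6 to 8.5 above the floor, inner edges y +-14; from z 0 (end stop) to z 73, then floor, walls and lips flare about 2 mm up to z 84. Shoe play: 2 in x, 2 each side in y. Be in line before z 84.
- catch (a joint): Spring catch in the rail floor, in m: 0 = up (rest), to 0.006 = pushed into the plate. The spring gives about 3 N at rest and 6 N at 4 mm; sliding the battery over it takes about 5 to 12 N.
- catch_face (a point): Top of the catch's square locking face, moving with it: in the dock frame z 46 mm, 2 mm past the end of a home battery's shoe. Steel wedge 22 wide, 5 high above the floor; its ramp starts at z 63 on the entry side. A ribbed steel thumb tab at y -42 to -30, z 43 to 57 moves with it and shows if the catch is up; it is for letting a battery out and is not needed here.
- switch (a joint): Toggle switch, rad: 0 = off, leaning 0.4 rad outwards (+y of the dock frame, away from the battery); 0.8 = on, leaning 0.4 rad towards the battery. Stays where it is left; takes about 1.3 N at its tip.
- switch_pivot (a point): Pivot of the toggle on the light's top edge, axes as point dock, 72 mm to the +y side of the battery's mid-plane. Steel bat 20 mm long, 6 thick, with an 8 mm ball end, pointing up the lean (z) and swinging in the y-z plane. The light's top edge, 28 mm thick (x +-14), is 3 mm below the pivot.
- copy_light: Copy light: round foot 170 mm across, fixed, with a yoke (256 wide) holding a black LED head 200 x 140 x 28 mm in stiff friction joints, pivot 125 mm above the origin. Its pale face looks down towards the robot; its back, with the grey battery plate, looks up and away. Origin at table level in the middle of the foot; x roughly away from the robot.
- charger: Two-bay desk charger, grey, fixed, 156 (x) x 84 (y) x 26 mm high; origin under its centre. Bays (wells 56 x 46 mm, floor 12 mm up, 14 deep) at x -42 and +42; which battery stands in which varies. The lamp battery's shoe looks to the charger's -x.
- camera_pack: Camera battery: thin black pack 20 (x) x 38 (y) x 52 (z) mm without a shoe, standing in the other bay; origin at the centre of its lower end. To be left there.
- bowl: White glazed bowl, 150 across, 50 high, on the table; origin under its centre. To be left alone.
- paperweight: Dark wooden bar 24 (x) x 160 (y) x 18 mm lying on the paper; origin under its centre. To be left alone.
- brush_rest: Ink brush, 290 mm long along x, lying in a white ceramic rest 44 wide and about 26 high; origin at table level. To be left alone.

How it is judged (in metres and radians):
On the way, in this order (a step that is already met when the one before it is completed fails the run):
1. the lamp battery is lifted clear of the charger (z of lamp_pack in the frame of charger above 0.05 m), for 0.1 s.
2. the battery, in the rails, pushes the catch aside (value of joint catch above 0.002 m and z of lamp_pack in the frame of dock between 0.006 and 0.05 m and angle between the z axis of lamp_pack and the z axis of dock, either way round below 0.12 rad), for 0.05 s.
3. the battery is home and the catch has clicked up behind its shoe (distance between lamp_pack and dock below 0.005 m and angle between the z axis of lamp_pack and the z axis of dock, either way round below 0.08 rad and value of joint catch below 0.0012 m), for 0.2 s.
4. the switch is flipped on (value of joint switch above 0.65 rad), for 0.1 s.
At the end, for the whole second after the job is handed in: The lamp battery sits in the light's rails within 5 mm of fully home and 0.08 rad of square, at rest, with the catch up behind its shoe (within 1.2 mm of its rest); the switch is on (above 0.65 of 0.8 rad); the camera battery is still in its charger bay (within 15 mm of its start) (all of step 3 and angle between the y axis of lamp_pack and the y axis of dock, either way round below 0.08 rad and value of joint switch above 0.65 rad and linear speed of lamp_pack below 0.01 m/s and distance of camera_pack from where it was at the start of the episode below 0.015 m); the robot touches nothing.
It fails at once if the camera battery is pulled out or knocked over (distance of camera_pack from where it was at the start of the episode above 0.02 m or angle between camera_pack's own z axis and vertical above 0.5 rad).
It fails at once if the bowl, the paperweight or the brush is disturbed (moved over 20 mm) (distance of any of bowl, paperweight, brush_rest from where it was at the start of the episode above 0.02 m).
It also fails if it takes over 54 s, if anything falls off the work surface, if the arm or the gripper's body presses on something with over 40 N, if the wrist force passes 120 N, or if a joint passes its speed limit or range.

## Working session

There is one attempt and no reset: what is moved stays moved. The work goes in short steps, Python scripts to look and compute and a tool call to move; the robot and the scene stay as the last step left them, time stands still between calls to the robot, and variables do not carry over. Pictures are saved under pics/ and viewed, about 8 in all and at most 12, crops included, and the job is handed in when it is done.

Besides the shell and the picture viewer there is one more tool, called in YAML: its name, and indented under it one key for each argument. play_rows: Moves the arm, as the interface text tells. Its arguments: {"type":"object","properties":{"series":{"type":"array","items":{"type":"array"}},"squeeze":{"type":"number"}},"required":["series"]}

```bash
ls; mkdir -p pics
cat > h.py <<'E'
import numpy as np, cv2
from scipy.spatial.transform import Rotation as Ro
from cell import manip
def ray(p,uv):
    R=cv2.Rodrigues(np.array(p["rvec"],float))[0]; t=np.array(p["tvec"],float).ravel()
    n=cv2.undistortPoints(np.array([[uv]],float),np.array(p["K"],float),np.array(p["dist_coeffs"],float))[0,0]
    d=R.T@np.array([n[0],n[1],1]); return -R.T@t, d/np.linalg.norm(d)
def onz(p,uv,z):
    o,d=ray(p,uv); return o+d*(z-o[2])/d[2]
def tri(ps,uvs):
    A=np.zeros((3,3));b=np.zeros(3);rs=[]
    for p,uv in zip(ps,uvs):
        o,d=ray(p,uv);M=np.eye(3)-np.outer(d,d);A+=M;b+=M@o;rs.append((o,d))
    x=np.linalg.solve(A,b); return x,[np.linalg.norm(np.cross(d,x-o)) for o,d in rs]
def proj(p,X):
    return cv2.projectPoints(np.array(X,float).reshape(-1,3),np.array(p["rvec"],float),np.array(p["tvec"],float),np.array(p["K"],float),np.array(p["dist_coeffs"],float))[0][:,0]
def snap(name,f):
    p=manip.camera_params(name);im=manip.camera(name);cv2.imwrite(f"pics/{f}.png",im[:,:,::-1]);np.save(f"pics/{f}.npy",p,allow_pickle=True);return im,p
def load(f): return np.load(f"pics/{f}.npy",allow_pickle=True).item()
E
python3 - <<'E'
from h import *
print(manip.read_state())
for n in("scene","side","wrist"):
    im,p=snap(n,n+"0"); o,d=ray(p,(320,200)); print(n,o.round(),d.round(2),p["K"][0][0])
a=[cv2.imread(f"pics/{n}0.png") for n in("scene","side")]
cv2.imwrite("pics/a.png",cv2.resize(np.vstack(a),(800*600//625*1 and 480*2,600*2))[:,:] if 0 else np.vstack(a)[:800])
E
```

```text
pics
{'clock': 0.0, 'joints': array([ 1.11938806e+00,  3.00456734e-01,  1.52161133e+00, -2.06732601e-05,
        1.32070173e+00, -6.66390345e-02]), 'qd': array([ 0.00123888, -0.00042078,  0.00079369,  0.00015796,  0.0009344 ,
       -0.00059356]), 'effort': array([-9.46175969e-04, -5.31806016e+01, -3.52728403e+01,  7.07883085e-02,
        2.44182476e-02, -7.90000445e-05]), 'eef_pos': array([206.3466621 , 509.5262442 , 204.88141714]), 'eef_rot': array([-1.57197219e+00,  5.84058818e-05, -3.84764142e-01]), 'wrist_force': array([ 0.26102511,  0.54417126, -0.02532815]), 'moment': array([-0.05594203, -0.03257683, -0.00190977]), 'finger_gap': 93.95507306517653}
scene [1281. -518.  775.] [-0.66  0.47 -0.58] 378.59272137623253
side [ 376. -870.  711.] [ 0.18  0.82 -0.55] 469.1828956691275
wrist [127. 541. 385.] [ 0.26 -0.12 -0.96] 318.6521392489884
```

View pics/scene0.png

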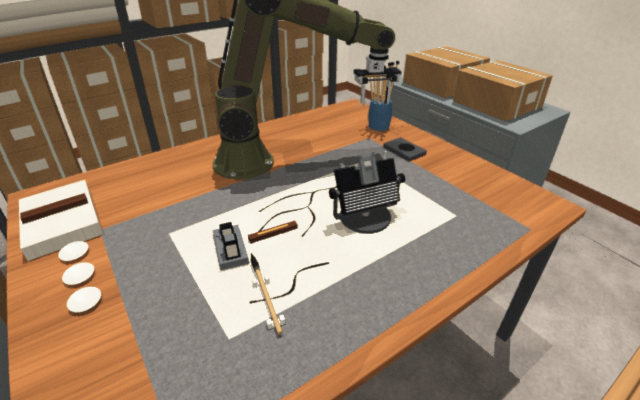

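View pics/side0.png

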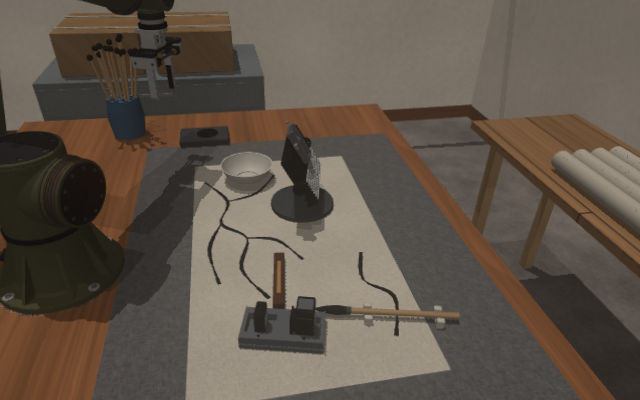

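View pics/wrist0.png

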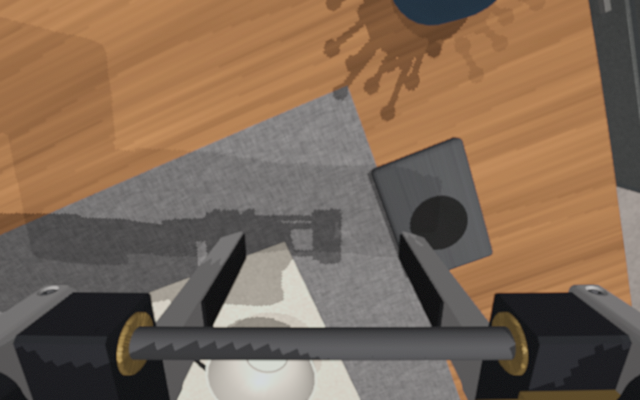

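The lamp pack is the deeper one in the +x bay. It's at about (230,232) in the scene view and (305,315) in the side view. The light stands at (367,190) in the scene view and (302,165) in the side view, with the bowl on its robot side. The brush tip and paperweight are close to the charger. Next I'm zooming in to measure.

Run:
```python
import cv2,numpy as np
s=cv2.imread("pics/scene0.png");d=cv2.imread("pics/side0.png")
def c(im,x,y,w): 
    h=w*3//4; t=cv2.resize(im[y:y+h,x:x+w],(400,300),interpolation=cv2.INTER_CUBIC)
    t=np.clip(255*(t/255.)**0.6,0,255).astype(np.uint8)
    for k in range(0,w,10):
        cv2.line(t,(k*400//w,0),(k*400//w,4),(0,0,255),1)
        if k*3//4<h: cv2.line(t,(0,k*400//w),(4,k*400//w),(0,0,255),1)
    return t
cv2.imwrite("pics/c.png",np.vstack([np.hstack([c(s,320,145,100),c(s,200,210,80)]),np.hstack([c(d,250,115,100),c(d,230,285,100)])]))
```

```text
(no output)
```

View pics/c.png

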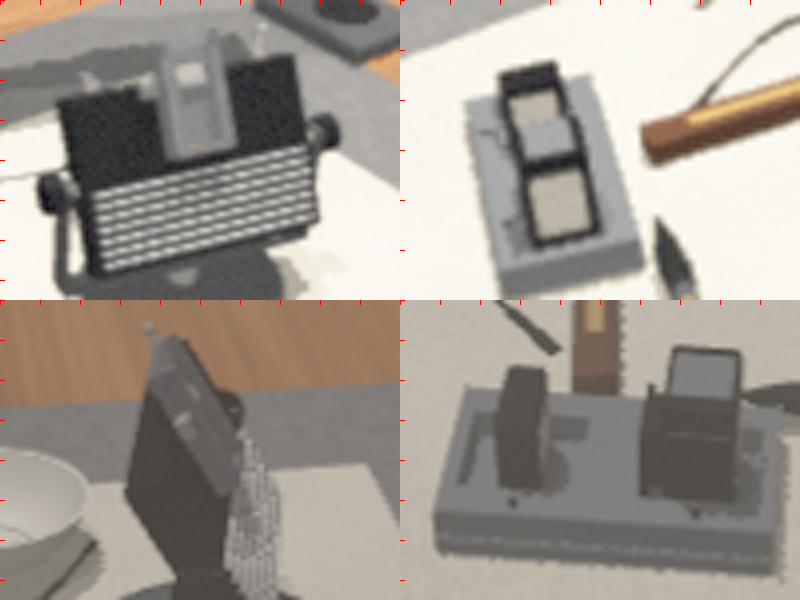

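Run:
```python
from h import *
S=load("scene0");D=load("side0")
sl=lambda x,y:(320+x/4,145+y/4); sc=lambda x,y:(200+x/5,210+y/5)
dl=lambda x,y:(250+x/4,115+y/4); dc=lambda x,y:(230+x/4,285+y/4)
print("charger top z26")
q=[onz(D,dc(*a),26) for a in [(37,214),(375,232),(382,108),(70,88)]]; print(np.round(q,0)[:,:2],np.mean(q,0))
print("pack top side"); q=[onz(D,dc(*a),82) for a in [(268,95),(337,100),(342,52),(275,47)]]; print(np.round(q,0)[:,:2],np.mean(q,0))
print("pack top scene"); q=[onz(S,sc(*a),82) for a in [(125,168),(185,165),(198,228),(130,240)]]; print(np.round(q,0)[:,:2],np.mean(q,0))
print("light")
print("switch tip",tri([S,D],[sl(262,28),dl(147,28)]))
print("top near(-y)corner",tri([S,D],[sl(57,100),dl(150,70)]))
print("rail low -y",tri([S,D],[sl(172,160),dl(228,195)]))
print("foot?",onz(D,(302,203),10))
```

```text
charger top z26
[[ 366. -280.]
 [ 516. -317.]
 [ 534. -244.]
 [ 386. -205.]] [ 450.60772737 -261.46679339   26.        ]
pack top side
[[ 473. -279.]
 [ 503. -287.]
 [ 510. -259.]
 [ 480. -250.]] [ 491.47414276 -268.7557238    82.        ]
pack top scene
[[ 509. -288.]
 [ 526. -259.]
 [ 575. -275.]
 [ 563. -308.]] [ 543.14383694 -282.48828191   82.        ]
light
switch tip (array([532.84814446, 265.34017858, 201.99643711]), [np.float64(0.8410507341514433), np.float64(0.8410507341514293)])
top near(-y)corner (array([519.47150098,  78.52921733, 228.05878023]), [np.float64(30.008683726409018), np.float64(30.008683726408886)])
rail low -y (array([566.57356049, 148.18669516, 138.47198149]), [np.float64(1.0326787333418517), np.float64(1.032678733341714)])
foot? [557.51822515 162.57155937  10.        ]
```

The pack is at about (491,-269), and the charger centre (451,-261) with a yaw of about -14° agrees with that. The switch tip is near (533,265,202). I'll fly the wrist camera over the light on the way.

play_rows:
  series:
    - [[0,-0.04,0],0,0]
    - [[0,-0.085,0],-0.05,0]
    - [[0.04,-0.09,-0.01],-0.1,0]
    - [[0.09,-0.09,-0.02],-0.15,0]
    - [[0.14,-0.09,-0.035],-0.2,0]
    - [[0.19,-0.09,-0.05],-0.24,0]
    - [[0.24,-0.09,-0.065],-0.28,0]
    - [[0.29,-0.09,-0.08],-0.28,0]
    - [[0.34,-0.09,-0.095],-0.28,0]
    - [[0.39,-0.09,-0.11],-0.28,0]
    - [[0.44,-0.09,-0.12],-0.28,0]
    - [[0.49,-0.09,-0.135],-0.28,0]
    - [[0.53,-0.09,-0.145],-0.28,0]
    - [[0.55,-0.09,-0.15],-0.28,0]
    - [[0.55,-0.09,-0.15],-0.28,0]
    - [[0.55,-0.09,-0.15],-0.28,0]
  squeeze: 30

```text
clock: 1.75
eef_pos: [659.9, 164.0, 294.3]
eef_rot: [-1.572, 0.001, -0.106]
wrist_force: [-0.1, 1.5, -0.1]
finger_gap: 93.8
```

Run:
```python
from h import *
s=manip.read_state();print(s["eef_pos"],s["eef_rot"],s["joints"],s["clock"],s["wrist_force"])
im,p=snap("wrist","w1");print(ray(p,(320,200)))
cv2.imwrite("pics/w1b.png",cv2.resize((255*(im[:,:,::-1]/255.)**0.7).astype(np.uint8),(800,500),interpolation=cv2.INTER_CUBIC))
```

```text
[659.8847354  164.00407688 294.29155784] [-1.57183359e+00  1.49347121e-03 -1.05553087e-01] [ 1.89968234e-01  5.73780261e-01  9.33783158e-01 -5.58516433e-04
  1.63576004e+00 -1.27531156e+00] 1.75 [-0.09828498  1.46651183 -0.09434593]
(array([575.38628471, 172.43582902, 474.1936403 ]), array([ 0.28459452, -0.03791949, -0.95789773]))
```

View pics/w1b.png

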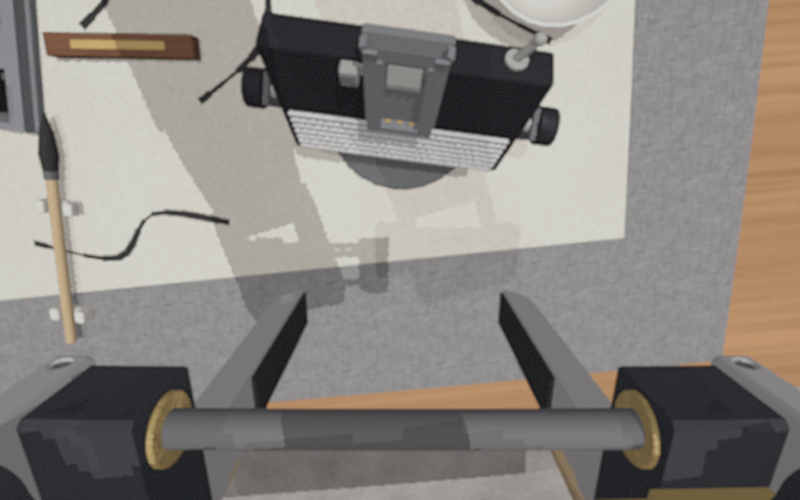

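Clear view of the back: the rail mouth is at about (365..455, 30) and the rail bottom at about (370..435, 135). The locking catch is at (405,78), the thumb tab at (348,73), and the switch runs from (517,60) to (543,38). I'll shift sideways for a second view.

play_rows:
  series:
    - [[-0.02,0,-0.04],0,0]
    - [[-0.03,0,-0.08],0,0]
    - [[-0.04,0,-0.11],0,0]
    - [[-0.04,0,-0.11],0,0]
    - [[-0.04,0,-0.11],0,0]

```text
clock: 2.3
eef_pos: [607.7, 60.2, 295.9]
eef_rot: [-1.571, -0.0, -0.104]
wrist_force: [0.4, 0.2, 0.1]
finger_gap: 94.0
```

Run:
```python
from h import *
s=manip.read_state();print(s["eef_pos"],s["eef_rot"])
im,p=snap("wrist","w2")
a=cv2.imread("pics/w1.png");b=im[:,:,::-1]
def c(im,x,y): 
    t=cv2.resize(im[y:y+110,x:x+260],None,fx=3,fy=3,interpolation=cv2.INTER_CUBIC);t=(255*(t/255.)**0.7).astype(np.uint8)
    for k in range(0,260,10): cv2.line(t,(3*k,0),(3*k,5),(0,0,255),1);cv2.line(t,(0,3*k),(5,3*k),(0,0,255),1)
    return t
# where does w2 crop start
u=proj(p,tri([load("w1"),load("w1")],[(0,0),(0,0)])[0]) if 0 else None
from numpy import array
x,_=proj(p,[545,165,150])[0]; x0,_=proj(load("w1"),[545,165,150])[0];print(x0,x)
xs=int(np.clip(195+x-x0,0,380)); print("crop",xs)
cv2.imwrite("pics/w12.png",np.vstack([c(a,190,0)[:300],c(b,xs,0)[:300]]))
```

```text
[607.70941771  60.22194681 295.85846885] [-1.57120615e+00 -2.97846831e-04 -1.04088971e-01]
311.32687751811676 421.26935946085786
crop 304
```

View pics/w12.png

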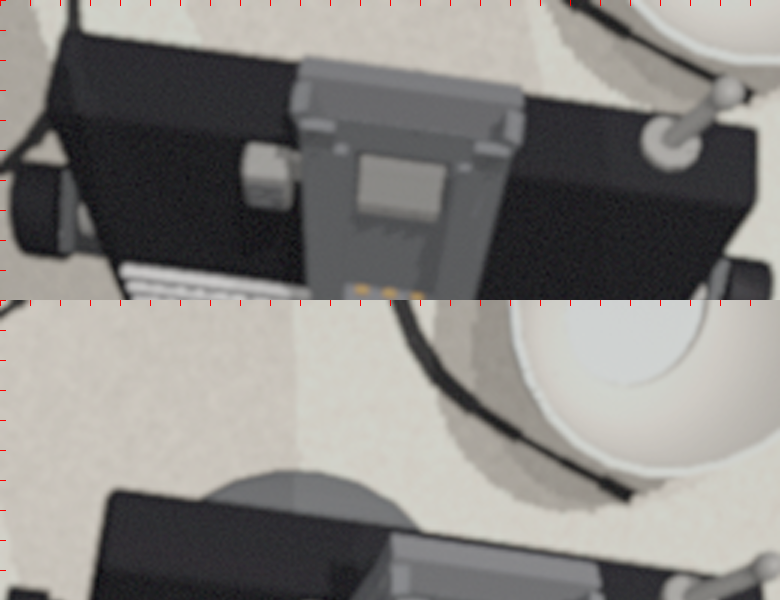

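Run:
```python
from h import *
a=cv2.imread("pics/w1.png");b=cv2.imread("pics/w2.png")
def c(im,x,y): 
    t=cv2.resize(im[y:y+100,x:x+260],None,fx=3,fy=3,interpolation=cv2.INTER_CUBIC);t=(255*(t/255.)**0.6).astype(np.uint8)
    for k in range(0,260,10): cv2.line(t,(3*k,0),(3*k,5),(0,0,255),1);cv2.line(t,(0,3*k),(5,3*k),(0,0,255),1)
    return t
cv2.imwrite("pics/w12b.png",np.vstack([c(a,190,50),c(b,304,60)]))
```

```text
(no output)
```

View pics/w12b.png

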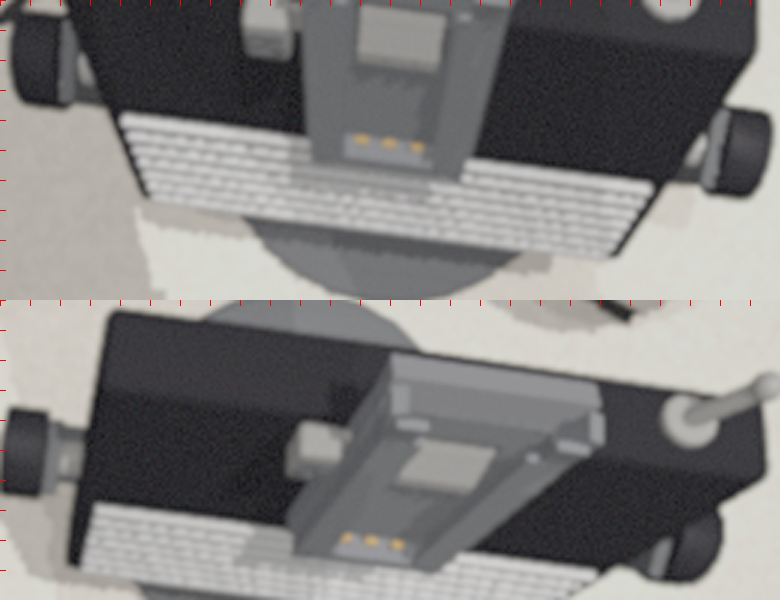

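```bash
cat > m.py <<'E'
from h import *
P=[load("w1"),load("w2")]
A=lambda x,y:(190+x/3,y/3)
B=lambda x,y:(190+x/3,50+y/3)
C=lambda x,y:(304+x/3,60+(y-300)/3)
pts=dict(headL=(A(75,37),C(115,313)),headR=(A(755,130),C(760,402)),lowL=(B(145,198),C(72,565)),
swb=(A(670,143),C(690,420)),ball=(A(728,92),C(765,385)),
mL=(A(303,60),C(393,353)),mR=(A(523,90),C(598,385)),bL=(B(313,160),C(293,552)),bR=(B(463,180),C(440,572)),
d1=(B(360,140),C(347,538)),d2=(B(390,144),C(371,541)),d3=(B(418,148),C(398,544)),
c63L=(A(360,155),C(417,440)),c63R=(A(447,168),C(495,450)),c46L=(A(357,210),C(398,480)),c46R=(A(440,220),C(467,490)))
X={k:tri(P,v) for k,v in pts.items()}
E
python3 - <<'E'
from m import *
for k,(x,r) in X.items(): print(k,x.round(1),round(r[0],1))
n=lambda a,b:(X[b][0]-X[a][0])
for a,b in [("headL","headR"),("mL","mR"),("bL","bR"),("c46L","c46R"),("c63L","c63R"),("d1","d3"),("bL","mL"),("bR","mR"),("headL","lowL"),("swb","ball")]:
    v=n(a,b); print(a,b,np.linalg.norm(v).round(1),v.round(1),"yaw",np.degrees(np.arctan2(-v[0],v[1])).round(1),"lean",np.degrees(np.arctan2(np.hypot(v[0],v[1]),v[2])).round(1))
E
```

```text
headL [490.8  89.8 172.9] 0.3
headR [535.6 278.8 178.4] 0.3
lowL [576.9  69.8  76. ] 0.6
swb [538.  251.7 188.5] 0.1
ball [529.7 262.8 202.9] 0.3
mL [513.  156.2 215.7] 0.8
mR [525.8 208.7 217.1] 0.5
bL [570.7 145.2 146.9] 0.4
bR [582.  193.4 152. ] 0.6
d1 [566.5 161.5 154.9] 0.2
d2 [568.8 170.8 150.9] 0.0
d3 [570.9 179.7 151.1] 0.2
c63L [534.8 166.9 204.4] 0.2
c63R [539.9 189.3 202.1] 0.0
c46L [546.5 164.6 194.8] 0.5
c46R [551.4 187.  189.2] 0.0
headL headR 194.3 [ 44.8 189.    5.5] yaw -13.3 lean 88.4
mL mR 54.0 [12.8 52.4  1.4] yaw -13.7 lean 88.6
bL bR 49.8 [11.3 48.2  5.1] yaw -13.2 lean 84.1
c46L c46R 23.6 [ 4.9 22.4 -5.6] yaw -12.4 lean 103.7
c63L c63R 23.1 [ 5.1 22.4 -2.4] yaw -12.8 lean 95.9
d1 d3 19.1 [ 4.3 18.2 -3.9] yaw -13.3 lean 101.7
bL mL 90.5 [-57.7  11.   68.9] yaw 79.2 lean 40.5
bR mR 87.4 [-56.2  15.3  65.1] yaw 74.8 lean 41.8
headL lowL 131.2 [ 86.1 -19.9 -97. ] yaw -103.0 lean 137.6
swb ball 20.0 [-8.4 11.1 14.4] yaw 37.2 lean 43.9
```

```bash
cat > fit.py <<'E'
from m import *
from scipy.optimize import least_squares
def dockR(yaw,th):
    h=np.array([np.cos(yaw),np.sin(yaw),0]);y=np.array([-np.sin(yaw),np.cos(yaw),0]);u=np.array([0,0,1.])
    return np.c_[np.cos(th)*h+np.sin(th)*u, y, -np.sin(th)*h+np.cos(th)*u]
def model(q):
    xp,xm,wm=q[5:8]
    return dict(c46L=(-23,-11,46),c46R=(-23,11,46),c63L=(-28,-11,63),c63R=(-28,11,63),
     swb=(xp,72,57),ball=(xp,72+20*np.sin(.4),58+20*np.cos(.4)),headL=(xp-14,-100,55),headR=(xp-14,100,55),mL=(xm,-wm,84),mR=(xm,wm,84))
def res(q,full=False):
    R=dockR(q[0],q[1]);t=q[2:5];M=model(q);o=[];d={}
    for k,v in M.items():
        w=R@np.array(v)+t; e=np.concatenate([proj(P[i],w)[0]-pts[k][i] for i in(0,1)]);d[k]=e.round(1);o+=list(e*(0.5 if k in("headR","swb") else 1))
    hz=(R@np.array([q[5],0,-15])+t)[2]-125; o.append(hz/1.5); d["hz"]=hz
    return d if full else np.array(o)
if __name__=="__main__":
    q0=np.array([-.23,.55,570,170,150,-50,-32,27.])
    s=least_squares(res,q0,loss="soft_l1",x_scale=[.1,.1,10,10,10,10,10,10])
    q=s.x; print(np.degrees(q[:2]),q[2:].round(1)); 
    for k,v in res(q,1).items(): print(k,v)
    cov=np.linalg.inv(s.jac.T@s.jac); print(np.degrees(np.sqrt(np.diag(cov))[:2]),np.sqrt(np.diag(cov))[2:5])
    np.save("dock.npy",q); R=dockR(q[0],q[1]); print("mouth",R@[-28,0,84]+q[2:5],"pivot",R@[q[5],72,58]+q[2:5])
    for c in("scene0","side0"): print(c,proj(load(c),[R@np.array(v)+q[2:5] for v in [(q[5],72+7.8,76.4),(-28,0,84),(q[6],-25,0)]]).round(1).tolist())
E
python3 fit.py
```

```text
[-12.49486066  32.46567949] [592.8 166.5 164.  -48.6 -35.5  27.1]
c46L [ 1.4  0.9 -1.2  1.3]
c46R [-0.   0.7  0.3  1. ]
c63L [ 1.6 -0.2  0.7 -1.1]
c63R [ 0.4 -1.2  0.5 -1.1]
swb [-0.1  0.9 -1.3  0.6]
ball [-1.2  1.1 -1.   0.1]
headL [-5.2 -0.5 -3.1 -0.5]
headR [ 3.2 -2.3  2.2 -1.8]
mL [ 0.5 -0.1 -0.4  1.9]
mR [ 0.8 -1.  -0.5  0.1]
hz 0.23643662160188228
[0.33724052 1.85257916] [1.11045017 0.60264479 2.09148139]
mouth [525.68635837 181.38616474 219.81083444] pivot [537.93809356 252.41783222 186.82749585]
scene0 [[384.1, 152.1], [364.3, 153.6], [361.4, 182.3]]
side0 [[285.7, 122.1], [288.5, 129.1], [303.6, 161.3]]
```

play_rows:
  series:
    - [[-0.01,0,-0.04],0.02,0]
    - [[-0.015,0,-0.085],0.04,0]
    - [[-0.02,0,-0.13],0.06,0.1]
    - [[-0.03,0.0,-0.175],0.08,0.15]
    - [[-0.035,0.02,-0.22],0.1,0.2]
    - [[-0.04,0.04,-0.265],0.12,0.2]
    - [[-0.05,0.06,-0.305],0.135,0.2]
    - [[-0.054,0.066,-0.329],0.135,0.2]
    - [[-0.054,0.066,-0.329],0.135,0.2]
    - [[-0.054,0.066,-0.329],0.135,0.2]

```text
clock: 3.35
eef_pos: [521.0, -260.1, 229.7]
eef_rot: [-1.571, 0.0, -0.238]
wrist_force: [0.3, 0.1, 0.5]
finger_gap: 75.1
```

Run:
```python
from h import *
s=manip.read_state();print(s["eef_pos"],s["eef_rot"],s["finger_gap"],s["clock"])
im,p=snap("wrist","w3"); print(proj(p,[[491,-269,82],[451,-261,26]]))
b=im[:,:,::-1][20:270,120:520]
t=cv2.resize((255*(b/255.)**0.7).astype(np.uint8),None,fx=2,fy=2,interpolation=cv2.INTER_CUBIC)
for k in range(0,400,10): cv2.line(t,(2*k,0),(2*k,5),(0,0,255),1);cv2.line(t,(0,2*k),(5,2*k),(0,0,255),1)
cv2.imwrite("pics/w3b.png",t)
```

```text
[ 521.00196169 -260.07404616  229.65114001] [-1.57096715e+00  1.45154415e-04 -2.37681284e-01] 75.14497941197558 3.35
[[307.87855001 162.47758803]
 [308.08951476 119.59756849]]
```

View pics/w3b.png

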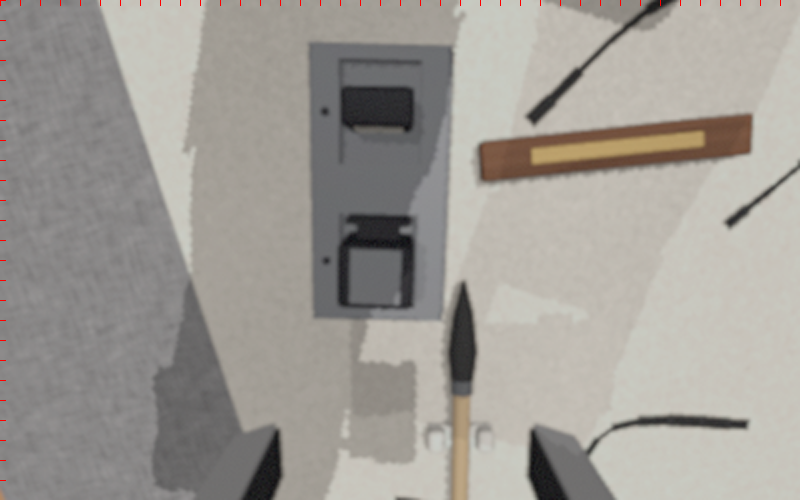

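Lamp pack top corners are at crop (341,238)-(411,306), with the shoe on the robot side. The camera pack is in the other bay, and the brush tip is at (463,283).

Run:
```python
from h import *
p=load("w3");f=lambda x,y:(120+x/2,20+y/2)
q=np.array([onz(p,f(*a),82) for a in [(341,238),(412,238),(411,305),(341,306)]]);c=q.mean(0);print(q.round(1)[:,:2],c)
g=np.array([onz(p,f(*a),26) for a in [(310,43),(452,46),(443,318),(314,318)]]);gc=g.mean(0);print(g.round(1)[:,:2],gc)
for n,a in(("pack",q),("charger",g)):
    y=(a[1]+a[2]-a[0]-a[3])/2;x=(a[2]+a[3]-a[0]-a[1])/2
    print(n,np.linalg.norm(y),np.linalg.norm(x),"yaw",np.arctan2(-y[0],y[1]),np.arctan2(x[1],x[0]))
print("brush tip",onz(p,f(463,283),20))
s=manip.read_state();R=Ro.from_euler("xyz",s["eef_rot"]).as_matrix();print(s["eef_pos"]);print("tool delta to pack axis, z=51:",R.T@(np.r_[c[:2],51]-s["eef_pos"]))
```

```text
[[ 463.5 -280.2]
 [ 472.  -245.1]
 [ 505.6 -253.7]
 [ 497.5 -289.4]] [ 484.64612814 -267.11939541   82.        ]
[[ 361.3 -275.6]
 [ 381.2 -200.1]
 [ 529.7 -238.6]
 [ 511.  -315.9]] [ 445.79475987 -257.57811781   26.        ]
pack 36.36326594757049 34.94898474941225 yaw -0.23097640637121272 -0.25783590711044085
charger 78.81837016759854 154.22391216387555 yaw -0.24813902718655956 -0.258204177903311
brush tip [ 512.50462588 -221.76548857   20.        ]
[ 521.20565851 -259.67232614  229.9927754 ]
tool delta to pack axis, z=51: [-33.86538776 178.98434738 -15.75470251]
```

play_rows:
  series:
    - [[-0.014,0.03,-0.008],0.012,0.2]
    - [[-0.028,0.07,-0.0165],0.012,0.2]
    - [[-0.028,0.11,-0.0165],0.012,0.2]
    - [[-0.028,0.145,-0.0165],0.012,0.2]
    - [[-0.028,0.168,-0.0165],0.012,0.2]
    - [[-0.028,0.18,-0.0165],0.012,0.2]
    - [[-0.028,0.18,-0.0165],0.012,0.2]
    - [[-0.028,0.18,-0.0165],0.012,1]
    - [[-0.028,0.18,-0.0165],0.012,1]
    - [[-0.028,0.18,-0.0165],0.012,1]
    - [[-0.028,0.18,-0.0165],0.012,1]
    - [[-0.028,0.18,-0.0165],0.012,1]
    - [[-0.028,0.18,-0.0165],0.012,1]
  squeeze: 8

```text
clock: 4.7
eef_pos: [490.4, -269.3, 50.4]
eef_rot: [-1.571, -0.001, -0.249]
wrist_force: [1.1, 0.5, 3.5]
finger_gap: 39.9
```

Run:
```python
from h import *
im,p=snap("side","s4")
s=manip.read_state();print(s["eef_pos"],s["eef_rot"],s["finger_gap"],s["wrist_force"])
```

```text
[ 490.40541726 -269.27859097   50.36054515] [-1.57117629e+00 -1.10638051e-03 -2.48914128e-01] 40.16420017554453 [0.36616286 0.4346969  4.05160646]
```

play_rows:
  series:
    - [[-0.005,-0.003,0],0,1]
    - [[-0.01,-0.006,0],0,1]
    - [[-0.0155,-0.009,0],0,1]
    - [[-0.02,-0.0105,0],0,1]
    - [[-0.0235,-0.012,0],0,1]
    - [[-0.027,-0.013,0],0,1]
    - [[-0.03,-0.014,0],0,1]
    - [[-0.032,-0.0145,0],0,1]
    - [[-0.032,-0.0145,0],0,1]
    - [[-0.032,-0.0145,0],0,1]

```text
clock: 5.75
eef_pos: [459.3, -261.4, 64.8]
eef_rot: [-1.571, -0.001, -0.249]
wrist_force: [0.2, 0.2, -1.5]
finger_gap: 39.7
```

Run:
```python
from h import *
im,p=snap("side","s5")
s=manip.read_state();print(s["eef_pos"],s["eef_rot"],s["finger_gap"],s["wrist_force"],s["clock"])
b=np.hstack([cv2.imread(f"pics/{f}.png")[245:365,230:365] for f in("s4","s5")])
t=cv2.resize((255*(b/255.)**0.6).astype(np.uint8),None,fx=2.96,fy=4,interpolation=cv2.INTER_CUBIC) if 0 else cv2.resize((255*(b/255.)**0.6).astype(np.uint8),None,fx=2.9,fy=2.9,interpolation=cv2.INTER_CUBIC)
cv2.imwrite("pics/s45.png",t)
```

```text
[ 459.29864843 -261.33704646   64.7540785 ] [-1.57110702e+00 -6.62149395e-04 -2.48853489e-01] 40.274975420921066 [ 0.32343619 -0.0454836  -1.06828577] 5.8
```

View pics/s45.png

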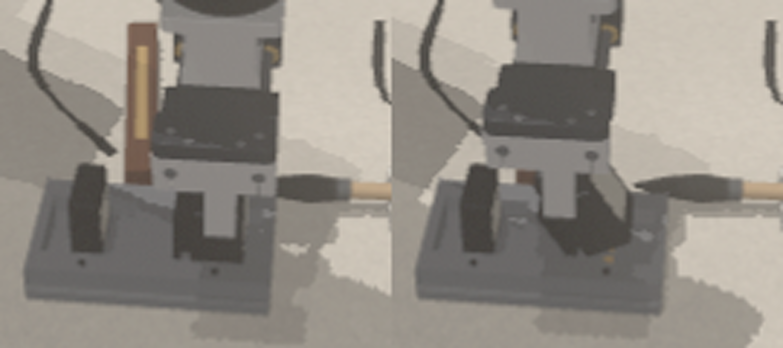

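The pack is now tilted in the grip by about 30°, top towards the robot. I'll tighten, lift it clear and measure the tilt.

play_rows:
  series:
    - [[0,0,0],0,1]
    - [[0,0,0],0,1]
    - [[0,0,0],0,1]
    - [[0.002,-0.015,0],0,1]
    - [[0.004,-0.04,0],0,1]
    - [[0.004,-0.08,0],0,1]
    - [[0.004,-0.13,0],0,1]
    - [[0.004,-0.17,0],0,1]
    - [[0.004,-0.2,0],0,1]
    - [[0.004,-0.22,0],0,1]
    - [[0.004,-0.22,0],0,1]
    - [[0.004,-0.22,0],0,1]
  squeeze: 45

```text
clock: 7.0
eef_pos: [462.8, -262.1, 283.6]
eef_rot: [-1.571, 0.001, -0.249]
wrist_force: [-0.5, -0.4, -3.3]
finger_gap: 39.5
```

Run:
```python
from h import *
im,p=snap("side","s6");im2,p2=snap("scene","c6")
s=manip.read_state();print(s["eef_pos"],s["eef_rot"],s["finger_gap"],s["wrist_force"],s["clock"])
R=Ro.from_euler("xyz",s["eef_rot"]).as_matrix();G=s["eef_pos"]-19*R[:,1]
def crop(im,p,w):
    u=proj(p,G-np.array([0,0,15]))[0].astype(int);h=w*3//4;x0,y0=u[0]-w//2,u[1]-h//2;print("crop",x0,y0,w)
    return cv2.resize((255*(im[y0:y0+h,x0:x0+w,::-1]/255.)**0.6).astype(np.uint8),(400,300),interpolation=cv2.INTER_CUBIC)
cv2.imwrite("pics/t6.png",np.hstack([crop(im,p,80),crop(im2,p2,64)]))
```

```text
[ 462.62225216 -261.96477079  282.96889181] [-1.57021935  0.00197562 -0.24886082] 39.671711590329835 [-0.02456155  1.0557808  -2.81725282] 7.1
crop 249 180 80
crop 183 144 64
```

View pics/t6.png

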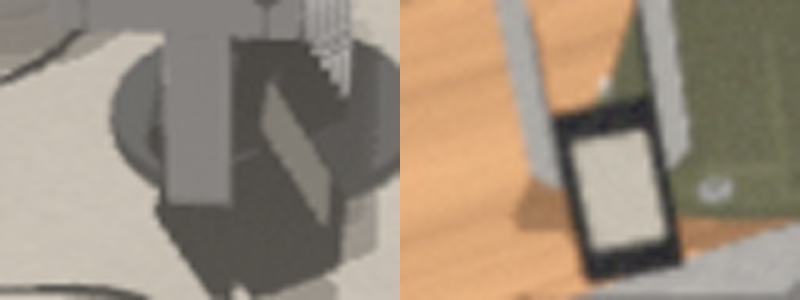

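Run:
```python
from h import *
D=load("s6");S=load("c6")
d=lambda x,y:(249+x/5,180+y/5); c=lambda x,y:(183+(x-400)/6.25,144+y/6.25)
L=dict(tn=(d(262,128),c(573,140)),bn=(d(325,225),c(592,250)),tf=(d(268,80),c(645,127)),bf=(d(330,178),c(668,240)))
X={k:tri([D,S],v) for k,v in L.items()}
for k,(x,r) in X.items(): print(k,x.round(1),round(r[0],2))
yaw=-.249;h=np.array([np.cos(yaw),np.sin(yaw),0])
for a,b in(("bn","tn"),("bf","tf")):
    v=X[b][0]-X[a][0];print(np.linalg.norm(v),"lean",np.degrees(np.arctan2(-v@h,v[2])))
s=manip.read_state();R=Ro.from_euler("xyz",s["eef_rot"]).as_matrix();G=s["eef_pos"]-19*R[:,1]
m=np.mean([x for x,_ in X.values()],0);print("label mid rel grasp h,z:",(m-G)@h,(m-G)[2])
# lean directly from side image: intersect view ray planes: pixel direction of near edge in plane y-normal through near face
yv=np.array([-np.sin(yaw),np.cos(yaw),0])
def onplane(uv,off):
    o,dd=ray(D,uv);return o+dd*(((G+off*yv)-o)@yv)/(dd@yv)
for a,b,o in((d(325,225),d(262,128),-16),(d(330,178),d(268,80),16),(d(212,300),d(157,210),-20)):
    v=onplane(b,o)-onplane(a,o);print("side-only lean",np.degrees(np.arctan2(-v@h,v[2])),np.linalg.norm(v))
```

```text
tn [ 478.8 -278.8  306.1] 0.87
bn [ 498.8 -284.5  269.1] 0.54
tf [ 485.3 -251.4  305.7] 1.02
bf [ 506.  -255.8  266.7] 0.31
42.452975904425784 lean 29.352558404928402
44.37255326825684 lean 28.38689641176832
label mid rel grasp h,z: 30.049234688398244 -15.059560887388614
side-only lean 29.426144529162254 40.94071452833501
side-only lean 29.1429451308131 42.36339259334558
side-only lean 26.285749392018985 38.580996061574304
```

```bash
sed -i 's/-100,55/-97,55/;s/,100,55/,97,55/' fit.py; python3 fit.py | sed -n '1p;2,11p;12p;13p;14p'
python3 - <<'E'
from fit import *
q=np.load("dock.npy");R=dockR(q[0],q[1])
print("TCP stage",R@[1,0,105+59]+q[2:5]-[0,0,19])
E
```

```text
[-12.36869766  31.16509993] [592.1 166.6 163.2 -48.3 -35.9  27. ]
c46L [ 1.2  0.8 -1.3  1.2]
c46R [-0.2  0.5  0.3  0.8]
c63L [ 1.3 -0.1  0.6 -0.9]
c63R [ 0.1 -1.1  0.5 -1. ]
swb [ 0.   0.5 -0.8  0.3]
ball [-1.1  1.  -0.3  0.3]
headL [-2.3 -0.4  0.1 -0.3]
headR [ 0.1 -3.6 -0.2 -2.8]
mL [ 0.2 -0.1 -0.3  2.1]
mR [ 0.5 -1.2 -0.4  0.1]
hz 0.309183090790512
[0.31106718 1.62518009] [1.0109122  0.5617019  1.97927045]
mouth [526.18902908 181.06970403 220.53743212] pivot [537.77016982 252.24092719 187.77379701]
TCP stage [509.98823196 184.62240258 284.99947443]
```

play_rows:
  series:
    - [[-0.005,-0.007,0.03],0,1]
    - [[-0.01,-0.015,0.07],0,1]
    - [[-0.016,-0.02,0.11],0,1]
    - [[-0.022,-0.02,0.15],0,1]
    - [[-0.028,-0.02,0.19],-0.01,1]
    - [[-0.034,-0.02,0.23],-0.01,1]
    - [[-0.04,-0.02,0.27],-0.02,1]
    - [[-0.047,-0.02,0.31],-0.024,1]
    - [[-0.053,-0.02,0.35],-0.024,1]
    - [[-0.06,-0.02,0.39],-0.024,1]
    - [[-0.064,-0.02,0.42],-0.024,1]
    - [[-0.067,-0.02,0.438],-0.024,1]
    - [[-0.067,-0.02,0.444],-0.024,1]
    - [[-0.067,-0.02,0.444],-0.024,1]
    - [[-0.067,-0.02,0.444],-0.024,1]

```text
clock: 8.6
eef_pos: [507.1, 184.0, 302.9]
eef_rot: [-1.571, 0.003, -0.226]
wrist_force: [-1.0, -0.4, -2.3]
finger_gap: 39.6
```

Run:
```python
from h import *
s=manip.read_state();print(s["eef_pos"],s["eef_rot"],s["finger_gap"],s["clock"])
im,p=snap("wrist","w7");snap("side","s7");snap("scene","c7")
cv2.imwrite("pics/w7b.png",cv2.resize((255*(im[150:,120:520,::-1]/255.)**0.65).astype(np.uint8),None,fx=2,fy=2,interpolation=cv2.INTER_CUBIC))
```

```text
[507.11237628 183.95782671 302.89681653] [-1.570704    0.00254063 -0.22551123] 39.60502816398993 8.6
```

View pics/w7b.png

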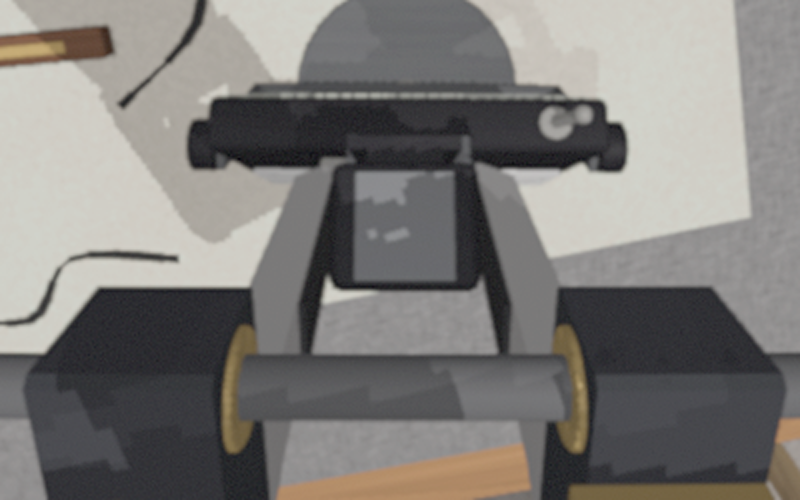

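Run:
```python
from fit import *
p=load("w7");f=lambda x,y:(120+x/2,150+y/2)
s=manip.read_state();Rt=Ro.from_euler("xyz",s["eef_rot"]).as_matrix();G=s["eef_pos"]-19*Rt[:,1]
h=Rt[:,0];u=-Rt[:,1];z=Rt[:,2]
aL,aR,bL,bR=[ray(p,f(*k)) for k in((334,166),(479,166),(329,287),(482,287))]
def width40(r1,r2):  # points on two rays at tool-z -/+20 plane centred
    o=r1[0]; # equal depth along h/u plane
    k1=r1[1]@z/np.linalg.norm(r1[1]-r1[1]@z*z);k2=r2[1]@z/np.linalg.norm(r2[1]-r2[1]@z*z)
    d=40/(k2-k1); dm=r1[1]+r2[1];dm-=dm@z*z;dm/=np.linalg.norm(dm); X=o+d*dm; return np.array([(X-G)@h,(X-G)@u]),(o-G)@z+d*(k1+k2)/2,(dm@h,dm@u),np.array([(o-G)@h,(o-G)@u])
A,ya,da,o=width40(aL,aR);B,yb,db,_=width40(bL,bR)
print("by width: -x edge",A,ya,"+x edge",B,yb,np.linalg.norm(B-A),"tilt",np.degrees(np.arctan2(*(B-A)[::-1])))
for th in np.radians([27,29,31]):
    M=np.c_[-np.array(da),db];k=np.linalg.solve(M,34*np.array([np.cos(th),np.sin(th)]))
    A2=o+k[0]*np.array(da);B2=o+k[1]*np.array(db);m=(A2+B2)/2
    x=np.array([np.cos(th),np.sin(th)]);zz=np.array([-np.sin(th),np.cos(th)])
    print(np.degrees(th),A2,B2,"gx,gz",-m@x,70-m@zz)
# mouth corners this view vs model
q=np.load("dock.npy");R=dockR(q[0],q[1]);print("pred mouth", ((proj(p,[R@np.array(v)+q[2:5] for v in((q[6],-27,84),(q[6],27,84),(q[5],79.8,76.4))])-[120,150])*2).round())
```

```text
by width: -x edge [-16.99365437  -2.77383389] -0.3199779139082969 +x edge [ 9.70808225 14.98132993] -0.6012745710286553 32.066003502712846 tilt 33.621687690633024
27.0 [-13.29466833 -11.64069177] [16.99955349  3.79498522] gx,gz 0.1303996907722616 74.33627919284176
29.000000000000004 [-13.0709144  -12.17705341] [16.66615564  4.30647368] gx,gz 0.3356319698977979 74.31338584126489
31.0 [-12.93484435 -12.50322762] [16.20884387  5.00806693] gx,gz 0.5269638997488568 74.05542053400112
pred mouth [[349. 138.]
 [470. 137.]
 [582. 113.]]
```

```bash
cat > plan.py <<'E'
from fit import *
q=np.load("dock.npy");R=dockR(q[0],q[1]);t=q[2:5]
def tcp(zp,lean,gx=0.3,gz=62.5,x=1,yo=0.45):
    Rp=dockR(q[0],np.radians(lean)); a=R@[-28+x,0,zp+10]+t
    return a+Rp@[gx+28,yo,gz-10]-[0,0,19]
if __name__=="__main__":
    s=manip.read_state();Rt=Ro.from_euler("xyz",s["eef_rot"]).as_matrix()
    for zp in(100,92,57,50,0): 
        T=tcp(zp,29.3); print(zp,T.round(1),"tool",(Rt.T@(T-s["eef_pos"])).round(1))
    print("twist", -(q[0]-s["eef_rot"][2]), "lean",np.degrees(q[1]))
E
python3 plan.py
```

```text
100 [513.  184.4 283.9] tool [ 5.6 19.4  1.8]
92 [517.  183.5 277.1] tool [ 9.8 26.3  1.8]
57 [534.7 179.7 247.1] tool [27.9 56.2  2. ]
50 [538.3 178.9 241.2] tool [31.6 62.2  2. ]
0 [563.5 173.3 198.4] tool [ 57.5 104.9   2.2]
twist -0.01014142494993528 lean 31.1650999286366
```

play_rows:
  series:
    - [[0.004,0.01,0.0015],0,1]
    - [[0.008,0.02,0.0015],0,1]
    - [[0.01,0.0265,0.0015],0,1]
    - [[0.01,0.0265,0.0015],0,1]
    - [[0.01,0.0265,0.0015],0,1]

```text
clock: 9.25
eef_pos: [517.2, 183.2, 276.7]
eef_rot: [-1.57, 0.002, -0.226]
wrist_force: [0.5, -0.3, -2.2]
finger_gap: 39.4
```

Run:
```python
from plan import *
s=manip.read_state();print(s["eef_pos"],s["wrist_force"],s["clock"])
im,p=snap("side","s8");im2,p2=snap("scene","c8");im3,p3=snap("wrist","w8")
def crop(im,p,w,W,H):
    u=proj(p,R@[-10,0,95]+t)[0].astype(int);h=w*H//W;x0,y0=u[0]-w//2,max(0,u[1]-h//2);print("crop",x0,y0,w,u)
    return cv2.resize((255*(im[y0:y0+h,x0:x0+w,::-1]/255.)**0.55).astype(np.uint8),(W,H),interpolation=cv2.INTER_CUBIC)
w=cv2.resize((255*(im3[150:300,220:420,::-1]/255.)**0.55).astype(np.uint8),(400,300))
cv2.imwrite("pics/s8b.png",np.hstack([crop(im,p,72,440,600),np.vstack([crop(im2,p2,72,360,300),w[:,:360]])]))
```

```text
[517.22083652 183.16039509 276.72967656] [ 0.54372404 -0.25600725 -2.16551697] 9.25
crop 256 72 72 [292 121]
crop 330 119 72 [366 149]
```

View pics/s8b.png

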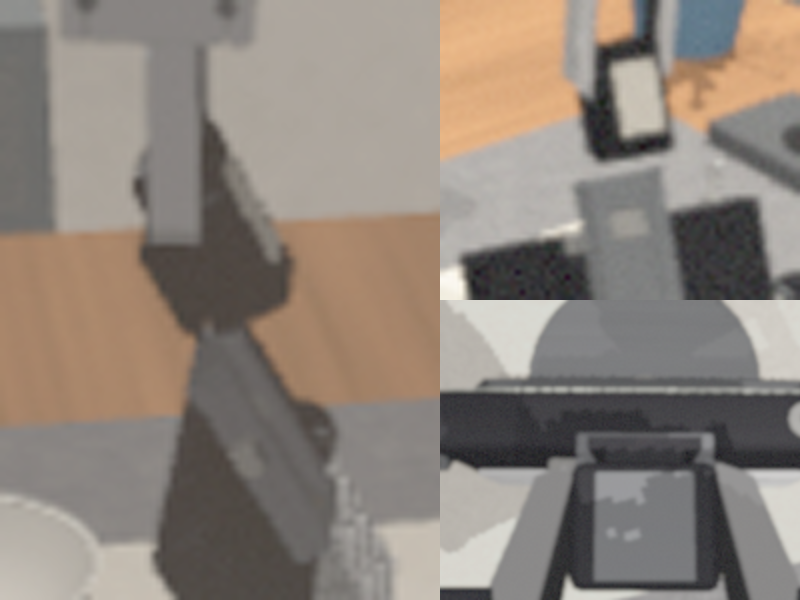

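Run:
```python
from plan import *
s=manip.read_state();G=s["eef_pos"]+[0,0,19]
p=load("s8");tl=lambda X:((proj(p,X)-[256,72])*440/72).round().tolist()
for lean in(29.3,):
    Rp=dockR(q[0],np.radians(lean));o=G-Rp@[0.3,.45,62.5]
    for v in((-28,-18,6),(-26.5,-15,0),(-28,-18,44),(17,-20,0),(17,-20,70),(-17,-20,0),(-17,-20,70),(17,20,0),(17,-15,20)): print("pack",v,tl(Rp@np.array(v)+o))
for v in((q[6],-27,84),(q[6],27,84),(-28,-25,73),(-19.5,-25,73),(-17.5,-27,84),(q[6],-25,0),(-19.5,-25,0),(-23,-36,50),(q[5]-14,-97,55)): print("dock",v,tl(R@np.array(v)+t))
sc=load("c8");
for v in((17,-20,0),(17,20,0),(17,20,70),(17,-20,70)): print("scene",v,((proj(sc,Rp@np.array(v)+o)-[330,119])*5+[440,0]).round().tolist())
for v in((q[6],-27,84),(q[6],27,84),(q[5]+14,-97,55),(q[5]+14,97,55),(-36,-100,55)): print("scene dock",v,((proj(sc,R@np.array(v)+t)-[330,119])*5+[440,0]).round().tolist())
```

```text
pack (-28, -18, 6) [[181.0, 337.0]]
pack (-26.5, -15, 0) [[192.0, 345.0]]
pack (-28, -18, 44) [[132.0, 257.0]]
pack (17, -20, 0) [[288.0, 303.0]]
pack (17, -20, 70) [[199.0, 151.0]]
pack (-17, -20, 0) [[212.0, 340.0]]
pack (-17, -20, 70) [[122.0, 190.0]]
pack (17, 20, 0) [[292.0, 262.0]]
pack (17, -15, 20) [[264.0, 255.0]]
dock (np.float64(-35.90414648415999), -27, 84) [[178.0, 385.0]]
dock (np.float64(-35.90414648415999), 27, 84) [[188.0, 328.0]]
dock (-28, -25, 73) [[210.0, 396.0]]
dock (-19.5, -25, 73) [[229.0, 387.0]]
dock (-17.5, -27, 84) [[218.0, 364.0]]
dock (np.float64(-35.90414648415999), -25, 0) [[287.0, 546.0]]
dock (-19.5, -25, 0) [[322.0, 529.0]]
dock (-23, -36, 50) [[249.0, 449.0]]
dock (np.float64(-62.320472781387835), -97, 55) [[146.0, 556.0]]
scene (17, -20, 0) [[614.0, 162.0]]
scene (17, 20, 0) [[673.0, 150.0]]
scene (17, 20, 70) [[653.0, 32.0]]
scene (17, -20, 70) [[593.0, 43.0]]
scene dock (np.float64(-35.90414648415999), -27, 84) [[567.0, 182.0]]
scene dock (np.float64(-35.90414648415999), 27, 84) [[644.0, 166.0]]
scene dock (np.float64(-34.320472781387835), -97, 55) [[473.0, 251.0]]
scene dock (np.float64(-34.320472781387835), 97, 55) [[751.0, 191.0]]
scene dock (-36, -100, 55) [[467.0, 252.0]]
```

play_rows:
  series:
    - [[0.0,0.0,0],0,1]
    - [[0.002,0.003,0],0,1]
    - [[0.0036,0.006,0],0,1]
    - [[0.0055,0.009,0],0,1]
    - [[0.0073,0.012,0],0,1]
    - [[0.009,0.0145,0],0,1]
    - [[0.009,0.0145,0],0,1]
  squeeze: 20

```text
clock: 10.1
eef_pos: [526.1, 181.2, 262.2]
eef_rot: [-1.57, 0.002, -0.226]
wrist_force: [-1.0, 0.6, -2.4]
finger_gap: 39.8
```

play_rows:
  series:
    - [[0.0016,0.0025,0],0,1]
    - [[0.0031,0.005,0],0,1]
    - [[0.0047,0.0077,0],0,1]
    - [[0.0062,0.0102,0],0,1]
    - [[0.0078,0.0128,0],0,1]
    - [[0.0078,0.0128,0],0,1]

```text
clock: 10.7
eef_pos: [533.7, 179.4, 248.9]
eef_rot: [-1.571, 0.003, -0.226]
wrist_force: [-0.7, 0.5, -2.9]
finger_gap: 39.8
```

play_rows:
  series:
    - [[0.0017,-0.001,0],0,1]
    - [[0.0034,-0.0021,0],0,1]
    - [[0.0034,-0.0021,0],0,1]

```text
clock: 11.0
eef_pos: [536.6, 178.6, 250.4]
eef_rot: [-1.571, 0.005, -0.226]
wrist_force: [-4.6, 1.2, -7.2]
finger_gap: 39.6
```

Run:
```python
from plan import *
s=manip.read_state();print(s["eef_pos"],s["wrist_force"],s["moment"],s["clock"])
im,p=snap("side","s9");im3,p3=snap("wrist","w9")
```

```text
[536.59454599 178.64583432 250.43222804] [-4.60007045  1.21367232 -7.19837208] [ 0.35884359  0.93961907 -0.03039339] 11.0
```

Pulling outward meets resistance, so the shoe is captured under the lips. I'm easing back and advancing to the catch.

play_rows:
  series:
    - [[-0.0024,0.0015,0],0,1]
    - [[-0.0014,0.0032,0],0,1]
    - [[-0.0003,0.005,0],0,1]
    - [[0.0007,0.0067,0],0,1]
    - [[0.0017,0.0083,0],0,1]
    - [[0.0017,0.0083,0],0,1]

```text
clock: 11.7
eef_pos: [538.7, 178.2, 242.4]
eef_rot: [-1.571, 0.003, -0.226]
wrist_force: [1.6, 0.0, 0.7]
finger_gap: 39.7
```

play_rows:
  series:
    - [[0.001,0.0017,0],0,1]
    - [[0.0021,0.0034,0],0,1]
    - [[0.0031,0.0051,0],0,1]
    - [[0.0041,0.0068,0],0,1]
    - [[0.0052,0.0085,0],0,1]
    - [[0.0062,0.0102,0],0,1]
    - [[0.0062,0.0102,0],0,1]
  squeeze: 40

```text
clock: 12.4
eef_pos: [544.9, 176.8, 231.8]
eef_rot: [-1.571, 0.003, -0.226]
wrist_force: [5.2, 0.4, 0.8]
finger_gap: 39.6
```

Run:
```python
from plan import *
s=manip.read_state();print(s["eef_pos"],s["wrist_force"],s["moment"],s["clock"])
print("z now ~", -(s["eef_pos"]-tcp(0,31.2))@R[:,2]*-1, (s["eef_pos"]-tcp(0,31.2))@R[:,0])
```

```text
[544.93583463 176.75623189 231.82088798] [5.17222371 0.37379236 0.80163893] [-0.17442832 -1.28016577  0.00333367] 12.4
z now ~ 37.44115384299228 2.863392230693137
```

The catch is being pressed, with about 6 N outward and little axial force. Fingertip clearance to the flare gets tight below this depth, so I'll release and push home with closed fingertips on the trailing end.

play_rows:
  series:
    - [[0,0,0],0,0.4]
    - [[0,0,0],0,0.4]
    - [[0,0,0],0,0.4]
    - [[0,-0.02,0],0,0.4]
    - [[0,-0.05,0],0,0.4]
    - [[-0.007,-0.05,0],0,1]
    - [[-0.014,-0.05,0],0,1]
    - [[-0.014,-0.05,0],0,1]
    - [[-0.014,-0.05,0],0,1]
    - [[-0.014,-0.05,0],0,1]
    - [[-0.014,-0.04,0],0,1]
    - [[-0.014,-0.03,0],0,1]
    - [[-0.014,-0.03,0],0,1]

```text
clock: 13.7
eef_pos: [530.8, 179.7, 259.7]
eef_rot: [-1.572, 0.005, -0.226]
wrist_force: [-0.4, 0.5, -0.1]
finger_gap: 0.4
```

Run:
```python
from plan import *
s=manip.read_state();print(s["eef_pos"],s["wrist_force"],s["finger_gap"],s["clock"])
snap("side","s10");snap("wrist","w10")
a=cv2.imread("pics/s9.png");b=cv2.imread("pics/s10.png")
# label (pale) location in both side pictures near the light
for f in("s8","s9","s10"):
    im=cv2.imread(f"pics/{f}.png")[90:150,270:330].astype(int)
    m=(im.min(2)>105)&(im.max(2)-im.min(2)<40); ys,xs=np.nonzero(m); print(f,m.sum(),xs.mean()+270 if m.sum() else 0,ys.mean()+90 if m.sum() else 0)
```

```text
[530.84955096 179.67265335 259.70142597] [-0.38518841  0.54382552 -0.12593922] 0.36111547511948944 13.7
s8 425 314.37882352941176 97.96705882352941
s9 507 309.2721893491124 98.65285996055226
s10 530 309.59056603773587 98.61698113207547
```

play_rows:
  series:
    - [[0.0,0.002,0],0,1]
    - [[0.0,0.004,0],0,1]
    - [[0.0016,0.0066,0],0,1]
    - [[0.0031,0.0091,0],0,1]
    - [[0.0047,0.0117,0],0,1]
    - [[0.0062,0.0142,0],0,1]
    - [[0.0078,0.0168,0],0,1]
    - [[0.0093,0.0194,0],0,1]
    - [[0.0103,0.0211,0],0,1]
  squeeze: 30

```text
clock: 14.7
eef_pos: [541.4, 177.4, 240.0]
eef_rot: [-1.571, 0.003, -0.226]
wrist_force: [-0.1, -0.4, 2.8]
finger_gap: 0.4
```

play_rows:
  series:
    - [[0.0016,0.0026,0],0,1]
    - [[0.0031,0.0051,0],0,1]
    - [[0.0047,0.0077,0],0,1]
    - [[0.0062,0.0102,0],0,1]
    - [[0.0072,0.012,0],0,1]
    - [[0.0072,0.012,0],0,1]

```text
clock: 15.3
eef_pos: [548.2, 176.5, 229.7]
eef_rot: [-1.569, 0.003, -0.226]
wrist_force: [-9.3, 1.9, 17.8]
finger_gap: 0.4
```

play_rows:
  series:
    - [[0.001,0.0017,0],0,1]
    - [[0.0021,0.0034,0],0,1]
    - [[0.0026,0.0043,0],0,1]
    - [[0.0026,0.0043,0],0,1]

```text
clock: 15.7
eef_pos: [549.4, 176.7, 229.2]
eef_rot: [-1.568, 0.003, -0.225]
wrist_force: [-26.4, -1.0, 36.6]
finger_gap: 0.6
```

Run:
```python
from plan import *
s=manip.read_state();print(s["eef_pos"],s["wrist_force"],s["clock"])
c=s["eef_pos"]+R[:,0]*0; tip=s["eef_pos"]+8*np.array([np.cos(q[0]),np.sin(q[0]),0])
print("tip corner in dock",R.T@(tip-t))
```

```text
[549.43513459 176.65141953 229.17362843] [-26.42817736  -0.99783841  36.63392423] 15.7
tip corner in dock [ 3.55407144  0.66362189 75.00922679]
```

play_rows:
  series:
    - [[0,-0.02,0],0,1]
    - [[0,-0.05,0],0,1]
    - [[0.04,-0.065,0.004],-0.04,1]
    - [[0.08,-0.065,0.008],-0.08,1]
    - [[0.105,-0.065,0.0124],-0.12,1]
    - [[0.1106,-0.065,0.0124],-0.12,1]
    - [[0.1106,-0.065,0.0124],-0.12,1]
    - [[0.1106,-0.065,0.0124],-0.12,1]

```text
clock: 16.5
eef_pos: [659.5, 164.0, 293.8]
eef_rot: [-1.568, 0.003, -0.106]
wrist_force: [0.2, 0.2, 1.0]
finger_gap: 0.5
```

Run:
```python
from fit import *
s=manip.read_state();print(s["eef_pos"],s["eef_rot"],s["clock"])
im,p=snap("wrist","w11");snap("side","s11");snap("scene","c11")
q=np.load("dock.npy");R=dockR(q[0],q[1]);t=q[2:5]
# tab: bright blob around predicted tab position
for f in("w1","w11"):
    P_=load(f);g=cv2.imread(f"pics/{f}.png").min(2); u=proj(P_,R@[-26,-36,50]+t)[0]
    x0,y0=int(u[0])-14,int(u[1])-14; g=g[max(0,y0):y0+28,x0:x0+28]; print(f,u.round(1),x0,max(0,y0))
    for r in g[::1]: print(" ".join(f"{v:3d}" for v in r))
```

```text
[659.49131895 164.01245594 293.7912078 ] [-1.56760453  0.00341396 -0.1056362 ] 16.5
w1 [280.4  61. ] 266 47
 11  14  11  12   8  14  33  50  59  57  51  46  38  32  29  23  16  11  13   7   9  10  11  27  39  46  47  49
 11  12  13  10  17  29  59  88 100  98  94  89  83  79  72  63  47  36  30  24  20  11  13  23  39  48  50  51
 13  10   9   9  16  43  80 109 121 121 119 118 116 114 111  99  78  62  58  51  40  26  21  28  42  53  56  55
 13  11  12  11  21  53  91 115 125 126 126 126 126 126 124 112  90  79  78  73  63  54  50  48  49  55  57  57
 11  10  10   8  28  63  96 118 125 126 125 125 125 127 124 112  93  85  84  80  75  73  75  70  63  59  58  55
 14  11  10  14  34  71 104 121 125 125 124 126 127 127 125 115 104  99  92  82  76  77  80  76  68  60  58  55
 10  10  10  15  41  81 112 123 126 125 125 127 126 125 124 122 120 116 105  86  72  70  75  73  65  59  57  59
 14  11   9  16  43  84 114 125 127 126 126 127 126 125 126 127 127 123 111  88  68  64  66  66  61  59  57  57
 13  13   8  21  47  87 114 126 128 128 127 126 125 126 127 126 126 125 114  93  71  62  63  62 
[... 4604 characters left out ...]
  13   8   8  20  37  51  53
 11  11  13  10   8   9  13  12   9   9  12   7  12  10   5   7  10   7  11  12   8  12  11   9  18  34  46  50
 10  11  10  12   6  10   8   8  13  12   5   8  11   9   8  15   9   8   9  12   6  10   8  12  14  30  44  48
 12  14   8   9   7  10  10   7  11   9  11   8  12  11   8  13   8   8   6   8   9  14  11  10  15  29  43  46
 11  14  11   9  10  11   9   9  10   6   8   8  11  12   8   9  11   6  15  14  10  12   5   9  16  30  43  47
 14  13  10  10   8  11   9   5   9  14   8   9  11  10   5   6  11  10  10   9   9   8  11   9  14  30  44  46
 11  12  12   9  12   8  12  10  12   6  10   6  13   7   7  13   9  12   8  11   6   8  11  10  14  29  41  45
```

The thumb tab sits about 3 px lower into the plate than at rest, so the catch is still depressed and the pack is a few mm short. I'll check whether the head rotated and where the pack is.

```bash
python3 - <<'E'
from fit import *
q=np.load("dock.npy");R=dockR(q[0],q[1]);t=q[2:5];a,b=load("w1"),load("w11")
A_=cv2.imread("pics/w1.png",0);B_=cv2.imread("pics/w11.png",0)
def match(pt,n,r=11):
    x,y=np.round(pt).astype(int);T=A_[max(0,y-r):y+r+1,x-r:x+r+1];y0=max(0,y-r)
    S=B_[max(0,y0-8):y+r+9,x-r-8:x+r+9];m=cv2.matchTemplate(S,T,cv2.TM_CCOEFF_NORMED);_,v,_,l=cv2.minMaxLoc(m)
    # subpixel
    i,j=l[1],l[0]
    sx=sy=0
    if 0<j<m.shape[1]-1: sx=(m[i,j-1]-m[i,j+1])/(2*(m[i,j-1]-2*m[i,j]+m[i,j+1]))
    if 0<i<m.shape[0]-1: sy=(m[i-1,j]-m[i+1,j])/(2*(m[i-1,j]-2*m[i,j]+m[i+1,j]))
    d=np.array([j+sx-8, i+sy-(y0-max(0,y0-8))]); X=tri([load("w1"),load("w2")],pts[n])[0] if n in pts else None
    e=proj(b,X)[0]-proj(a,X)[0] if X is not None else np.array([0,0]); print(n,"shift",d.round(2),"expected if still",e.round(2),round(v,2))
for n in("swb","ball","headL","headR","lowL"): match(pts[n][0],n)
E
sed -i 's/^if __name__/def PK(f,o,Rp,v): return proj(load(f),Rp@np.array(v)+o)[0]\nif __name__/' plan.py
python3 - <<'E'
from plan import *
import sys
# label in scene/side/wrist pictures: pale, contour corners
for f,pt in(("c11",None),("s11",None),("w11",None)):
    p=load(f);im=cv2.imread(f"pics/{f}.png").astype(int);u=proj(p,R@[17,0,38]+t)[0]
    m=((im.min(2)>(150 if f=="c11" else 95))).astype(np.uint8)
    n,lab,st,ce=cv2.connectedComponentsWithStats(m)
    for i in range(1,n):
        if st[i,4]>15 and np.linalg.norm(ce[i]-u)<25: print(f,"pred home",u.round(1),"blob",ce[i].round(1),st[i])
E
```

```text
swb shift [-0.65  0.89] expected if still [-0.58  0.76] 0.99
ball shift [-0.84  0.83] expected if still [-0.58  0.8 ] 0.99
headL shift [-0.94  0.75] expected if still [-0.72  0.62] 1.0
headR shift [-0.7   0.74] expected if still [-0.68  0.78] 0.99
lowL shift [-0.76  0.66] expected if still [-0.84  0.7 ] 0.98
c11 pred home [374.  167.7] blob [374.2 167.4] [371 161   8  14  84]
w11 pred home [317.8 120.8] blob [314.6 118.9] [298 107  36  25 658]
```

Run:
```python
from plan import *
s=manip.read_state();Rt=Ro.from_euler("xyz",s["eef_rot"]).as_matrix()
T=R@[3.5,0.3,66]+t-[0,0,19];print(T,s["eef_pos"],"tool",(Rt.T@(T-s["eef_pos"])).round(1),"twist",s["eef_rot"][2]+.2255)
```

```text
[561.68048058 173.59385584 202.43663418] [659.52681671 164.09105187 294.57044683] tool [-98.1  92.4  -1.1] twist 0.12046173325614692
```

play_rows:
  series:
    - [[-0.03,0,0],0.04,0.47]
    - [[-0.07,0,-0.001],0.08,0.47]
    - [[-0.098,0,-0.001],0.12,0.47]
    - [[-0.098,0.0,-0.001],0.12,0.47]
    - [[-0.098,0.03,-0.001],0.12,0.47]
    - [[-0.098,0.06,-0.001],0.12,0.47]
    - [[-0.098,0.08,-0.001],0.12,0.47]
    - [[-0.098,0.0915,-0.001],0.12,0.47]
    - [[-0.098,0.0915,-0.001],0.12,0.47]
    - [[-0.098,0.0915,-0.001],0.12,1]
    - [[-0.098,0.0915,-0.001],0.12,1]
    - [[-0.098,0.0915,-0.001],0.12,1]
    - [[-0.098,0.0915,-0.001],0.12,1]
  squeeze: 50

```text
clock: 17.95
eef_pos: [562.3, 173.7, 204.4]
eef_rot: [-1.567, 0.001, -0.225]
wrist_force: [2.1, -1.8, 3.5]
finger_gap: 40.2
```

play_rows:
  series:
    - [[0.001,0.0017,0],0,1]
    - [[0.0021,0.0034,0],0,1]
    - [[0.0031,0.0051,0],0,1]
    - [[0.0031,0.0051,0],0,1]

```text
clock: 18.35
eef_pos: [565.5, 173.0, 198.8]
eef_rot: [-1.567, 0.001, -0.225]
wrist_force: [1.5, 0.1, 0.0]
finger_gap: 40.4
```

Run:
```python
from plan import *
s=manip.read_state();print(s["eef_pos"],s["wrist_force"],"dock-axes force",(R.T@s["wrist_force"]).round(1),s["moment"],s["clock"],R.T@(s["eef_pos"]+[0,0,19]-t))
```

```text
[565.53896097 173.03018024 198.82572868] [1.54007577 0.14838881 0.005876  ] dock-axes force [ 1.3  0.5 -0.8] [ 0.10539235 -0.38442716 -0.03597971] 18.35 [ 4.95964076  0.57590072 60.89729804]
```

play_rows:
  series:
    - [[0.001,0.0017,0],0,1]
    - [[0.0021,0.0034,0],0,1]
    - [[0.0021,0.0034,0],0,1]

```text
clock: 18.65
eef_pos: [567.1, 172.6, 196.6]
eef_rot: [-1.567, 0.001, -0.225]
wrist_force: [-10.3, -2.0, 16.1]
finger_gap: 40.1
```

Run:
```python
from plan import *
s=manip.read_state();print(s["eef_pos"],"dock-axes force",(R.T@s["wrist_force"]).round(1),s["moment"],s["clock"],R.T@(s["eef_pos"]+[0,0,19]-t))
```

```text
[567.14663731 172.62960794 196.64079122] dock-axes force [ 0.1 -4.1 18.7] [-0.29731924  1.93107188 -0.15931123] 18.65 [ 5.24606904  0.52899294 58.17061661]
```

play_rows:
  series:
    - [[0,0,0],0,0.47]
    - [[0,0,0],0,0.47]
    - [[0,0,0],0,0.47]
    - [[0,-0.04,0],0,0.47]
    - [[0,-0.08,0],0,0.47]
    - [[0.03,-0.097,0.004],-0.04,1]
    - [[0.07,-0.097,0.01],-0.08,1]
    - [[0.0924,-0.097,0.0123],-0.12,1]
    - [[0.0924,-0.097,0.0123],-0.12,1]
    - [[0.0924,-0.097,0.0123],-0.12,1]

```text
clock: 19.65
eef_pos: [659.9, 163.6, 292.6]
eef_rot: [-1.567, 0.002, -0.106]
wrist_force: [-0.5, 0.2, 0.7]
finger_gap: 13.1
```

```bash
cat > tab.py <<'E'
from plan import *
import sys
def mt(f,X,r=10,ref="w1",dr=(0,0)):
    A_=cv2.imread(f"pics/{ref}.png",0);B_=cv2.imread(f"pics/{f}.png",0);x,y=(proj(load(ref),X)[0]+dr).round().astype(int);y0=max(0,y-r)
    S=B_[max(0,y0-8):y+r+9,x-r-8:x+r+9];m=cv2.matchTemplate(S,A_[y0:y+r+1,x-r:x+r+1],cv2.TM_CCOEFF_NORMED);_,v,_,l=cv2.minMaxLoc(m);i,j=l[1],l[0];sx=sy=0
    if 0<j<m.shape[1]-1: sx=(m[i,j-1]-m[i,j+1])/(2*(m[i,j-1]-2*m[i,j]+m[i,j+1]))
    if 0<i<m.shape[0]-1: sy=(m[i-1,j]-m[i+1,j])/(2*(m[i-1,j]-2*m[i,j]+m[i+1,j]))
    return np.array([j+sx-8,i+sy-(y0-max(0,y0-8))])-(proj(load(f),X)[0]-proj(load(ref),X)[0]),round(float(v),2)
def report(f):
    print(f,"tab",mt(f,R@[-26,-38,50]+t,9,dr=(0,-3)),"switch base",mt(f,R@[q[5],72,57]+t),"headL",mt(f,R@[q[5]-14,-97,55]+t))
E
python3 - <<'E'
from tab import *
s=manip.read_state();print(s["eef_pos"],s["eef_rot"],s["clock"])
snap("wrist","w12n");snap("side","s12");snap("scene","c12")
report("w11");report("w12n")
for f in("c11","c12"):
    p=load(f);im=cv2.imread(f"pics/{f}.png").astype(int);m=(im.min(2)>150).astype(np.uint8);n,lab,st,ce=cv2.connectedComponentsWithStats(m)
    for i in range(1,n):
        if st[i,4]>15 and np.linalg.norm(ce[i]-[374,168])<12: print(f,ce[i],st[i])
for f in("w11","w12n"):
    im=cv2.imread(f"pics/{f}.png").astype(int);m=(im.min(2)>95).astype(np.uint8);n,lab,st,ce=cv2.connectedComponentsWithStats(m)
    for i in range(1,n):
        if st[i,4]>15 and np.linalg.norm(ce[i]-[315,120])<15: print(f,ce[i],st[i])
E
```

```text
[659.85145894 163.56999048 292.57844183] [-1.56699512  0.00214922 -0.1059916 ] 19.65
w11 tab (array([ 0.31537506, -2.92211558]), 0.98) switch base (array([-0.09478356,  0.14452265]), 0.99) headL (array([-0.23378227,  0.15769154]), 1.0)
w12n tab (array([-0.03484863,  0.11425167]), 0.98) switch base (array([-0.12057588,  0.11130953]), 0.99) headL (array([-0.20430657,  0.12621666]), 0.99)
c11 [374.25      167.4047619] [371 161   8  14  84]
c12 [374.84705882 170.4       ] [371 164   8  14  85]
w11 [314.56534954 118.92553191] [298 107  36  25 658]
w12n [314.89490969 123.45812808] [299 112  35  24 609]
```

The tab is back at rest (0.1 px against 2.9 px before) and the pack has moved the last ~5 mm, so it's home and latched. Next is the switch, pushed from its outer side with closed fingers.

play_rows:
  series:
    - [[-0.03,0,0.025],0.03,1]
    - [[-0.065,0,0.05],0.06,1]
    - [[-0.1,0,0.08],0.09,1]
    - [[-0.13,0,0.105],0.118,1]
    - [[-0.136,0,0.11],0.118,1]
    - [[-0.136,0.0,0.11],0.118,1]
    - [[-0.136,0.035,0.11],0.118,1]
    - [[-0.136,0.07,0.11],0.118,1]
    - [[-0.136,0.09,0.11],0.118,1]
    - [[-0.136,0.0955,0.11],0.118,1]
    - [[-0.136,0.0955,0.11],0.118,1]

```text
clock: 20.9
eef_pos: [536.2, 287.1, 199.0]
eef_rot: [-1.567, 0.001, -0.224]
wrist_force: [-0.2, 0.2, -0.2]
finger_gap: 0.4
```

play_rows:
  series:
    - [[0,0.002,-0.004],0,1]
    - [[0,0.002,-0.008],0,1]
    - [[0,0.002,-0.012],0,1]
    - [[0,0.002,-0.016],0,1]
    - [[0,0.002,-0.02],0,1]
    - [[0,0.002,-0.024],0,1]
    - [[0,0.002,-0.024],0,1]

```text
clock: 21.6
eef_pos: [531.0, 263.3, 197.6]
eef_rot: [-1.566, 0.0, -0.224]
wrist_force: [0.3, 0.6, 1.7]
finger_gap: 0.6
```

Run:
```python
from plan import *
s=manip.read_state();print(s["eef_pos"],"dock-axes force",(R.T@s["wrist_force"]).round(1),s["clock"],R.T@(s["eef_pos"]-t))
```

```text
[531.01337314 263.31821618 197.58098333] dock-axes force [1.  0.6 1.3] 21.6 [-50.9229887   81.37286159  71.03525653]
```

play_rows:
  series:
    - [[0,0,-0.002],0,1]
    - [[0,0,-0.004],0,1]
    - [[0,0,-0.004],0,1]

```text
clock: 21.9
eef_pos: [530.6, 260.4, 198.5]
eef_rot: [-1.563, -0.001, -0.224]
wrist_force: [1.9, 7.3, 5.9]
finger_gap: -0.1
```

play_rows:
  series:
    - [[0,0,-0.002],0,1]
    - [[0,0,-0.004],0,1]
    - [[0,0,-0.004],0,1]

```text
clock: 22.2
eef_pos: [530.7, 258.2, 200.3]
eef_rot: [-1.558, -0.005, -0.223]
wrist_force: [2.9, 10.3, 11.7]
finger_gap: 0.4
```

The stop is reached at about 10 N. I'll back away and check from the same overhead pose.

play_rows:
  series:
    - [[0,0,0.015],0,1]
    - [[0,0,0.03],0,1]
    - [[0,-0.045,0.03],0,1]
    - [[0,-0.094,0.03],0,1]
    - [[0.04,-0.094,0],-0.04,1]
    - [[0.08,-0.094,-0.03],-0.08,1]
    - [[0.12,-0.094,-0.055],-0.118,1]
    - [[0.147,-0.094,-0.063],-0.118,1]
    - [[0.147,-0.094,-0.063],-0.118,1]
    - [[0.147,-0.094,-0.063],-0.118,1]

```text
clock: 23.2
eef_pos: [659.3, 162.9, 293.3]
eef_rot: [-1.559, -0.005, -0.106]
wrist_force: [0.2, -0.1, 0.0]
finger_gap: 0.1
```

Run:
```python
from tab import *
s=manip.read_state();print(s["eef_pos"],s["eef_rot"],s["wrist_force"],s["clock"])
snap("wrist","w13");snap("scene","c13");snap("side","s13");report("w13")
p=load("w13")
print("pred ball off/on",[proj(p,R@[q[5],72+sg*7.8,76.4]+t)[0].round(1) for sg in(1,-1)],"base",proj(p,R@[q[5],72,57]+t)[0].round(1))
im=cv2.imread("pics/w13.png").min(2);u=proj(p,R@[q[5],72,70]+t)[0].astype(int);m=(im[u[1]-12:u[1]+18,u[0]-22:u[0]+20]);print(u)
print("\n".join("".join(" .:+#@"[min(5,v//25)] for v in r) for r in m))
for f in("c13",):
    i2=cv2.imread(f"pics/{f}.png").astype(int);mm=(i2.min(2)>150).astype(np.uint8);n,lab,st,ce=cv2.connectedComponentsWithStats(mm)
    for i in range(1,n):
        if st[i,4]>15 and np.linalg.norm(ce[i]-[374,168])<12: print(f,ce[i],st[i])
```

```text
[659.34651557 162.87065873 293.33978844] [-1.5594082  -0.00479472 -0.10598973] [ 0.22307757 -0.14840111  0.02376398] 23.2
w13 tab (array([-0.0499926 , -0.01104851]), 0.98) switch base (array([-0.13764086,  0.4813285 ]), 0.86) headL (array([-0.83867493,  0.23756914]), 0.96)
pred ball off/on [array([431.9,  31.2]), array([412. ,  28.6])] base [413.4  47.6]
[419  36]
@@@@@#########@@@@@@##++:..   ...::++#####
@@@@@@#####+##@@@@@@####++::.     .::++###
@@@@@@@@##++##@@@@@@@#####++:.     ..::++#
@@@@@@@@@#++##@@@@@@########+:.      ..::+
@@@@@@@@@#++##@@@@@@########++:..      ..:
@@@@@@@@@#+++###@@###########++::..      .
@@@@@@@@@#+++##################++::.     .
@@@@@@@@@##+++###################++:..  .:
@@@@@@@@@@#++++++++################++:..:#
@@@@@@@@@@@#+::++++###################+++@
@@@@@@@@@@@#+::+++###@@@@@@##@@@@@@@@@@@@@
++++###@@###+::+++##@@@@@@@@@@@@@@@@@@@@@@
....:::++:++:::+++##@@@@@@@@@@@@@@@@@@@@@@
      .....::::+++###@@@@@@@@@@@@@@@@@@@@@
          ..:::+++#++++####@@@@@@@@@@@@@@@
         ..::::+++#++::::::+++###@@@@@@@@@
        .::++::+++####+:. ....::::+++##@@@
       .::++:::+++###@#+:.     ......::+++
       .:++++::+++###@@#+:.   .       ....
      .:++#++::+++###@@@#+.               
      .+####+:::++###@@@@+.     . ..      
.    .:+#@@#++::++###@@@@#:.   .... ....  
. .. .:+@@@##++:+++##@@@@#+.      .       
     .:+#@@@@#++++##@@@@@#+.       . ..   
   . ..+#@@@@@######@@@@@#+.  .. .        
 ..  ..:#@@@@@@@@@@@@@@@@#:.         .    
    . .:+#@@@@@@@@@@@@@@@+:   .     .   . 
 .    ..:+#@@@@@@@@@@@@@#+.   . .. . .    
     . .::+#@@@@@@@@@@@#+:.    . .   .  . 
 .  .  ...:+##@@@@@@@@#+:.  ...... ....   
c13 [374.86904762 170.33333333] [371 164   8  13  84]
```

The toggle's bat now runs from its base (413,48) to a ball at about (413,28). The predicted "on" position is (412,28.6), and "off" would be (432,31). The tab is at rest, the pack hasn't moved and the arm is clear, so I'm handing in.

```bash
python3 -c "
from cell import manip
print(manip.sign_off())"
```

```text
the job is handed in; nothing more can be done
None
```

The lamp battery is in the light's rails, fully home with the catch up behind its shoe. The switch is on, and I handed the job in at about 23 s. No verdict was reported.

**How it went**
- The interface only turns the tool about its own axis. I gripped the pack lightly and levered it against the rim of its charger bay to tilt it about 29°, close to the light's measured lean of about 31°.
- I slid the shoe into the rails under grip until it pressed the catch, then released and pushed with closed fingertips. That push jammed about 5 mm short at roughly 45 N, with the thumb tab still down.
- I re-gripped the pack by its sides and it slid to the end stop with little force.
- I then pushed the toggle over from its outer side until it stopped at about 10 N.

**Last checks**
- **Catch:** the thumb tab is back within about 0.1 px of its rest position; it was 2.9 px off during the jam.
- **Pack:** it has stayed at its home position in the scene view since latching.
- **Light head:** it did not move under the pushing.
- **Switch:** the ball is at about (413,28), against a predicted (412,28.6) for on.
- **Arm:** it is clear of everything and the wrist force is near zero.

**Not fully checked**
- I did not re-measure the camera battery, bowl, paperweight or brush at the end. I saw no sign of touching them.
- One late image match was weaker, at the switch base (0.86), most likely because the bat had moved.
- My side-view estimate of the rail position differed from the overhead one by about 2 to 5 mm; the insertion itself settled that.

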